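# Vortex a tube through the splash guard

### The job

Clear the two crumpled paper wipes off the vortex mixer's splash guard into the discard bin. Then take the big conical tube out of the rack, pass it upright, foot first, through the slot in the guard into the mixer's rubber cup, and press it down so that the cup is pushed well in, as for mixing. Finish while still gripping the tube and keeping the cup pressed down; leave everything else on the bench where it is.

Things in the scene. Friction and masses are not known exactly. Their poses are not given: they have to be found in the camera images.
- slot (a point): Middle of the slot, on the upper face of the splash guard over the vortex mixer. The guard is a fixed hood: a level grey plastic top plate, 150 mm (x) by 200 mm (y) and 5 mm thick, its upper face 150 mm above the bench, on clear side and back walls, open at the front (-x). The slot goes right through the plate: 47 mm long along the point's x (front to back), 31 mm wide along its y, 2 mm wider than the big tube. z is up. The mixer's cup is straight below it
- mixer: The vortex mixer and its guard, fixed to the bench (place and turn vary): a round white housing with a control panel to the front (-x). Origin on the bench straight below the middle of the slot; axes as slot
- cup (a joint): How far the mixer's black rubber cup is pushed down, in m: 0 up, 0.008 fully down. The cup is dished, 46 mm across its rim; its inner floor, 24 mm across, lies 96.5 mm above the bench when up and the rim 112.5 mm. A spring holds it up: it starts to give at about 2.5 N and is fully down at about 6.5 N. The touch switch of the mixer is on when the cup is more than 3 mm down; the tube's own weight does not do that
- tube_cap (a point): Middle of the screw cap of the big conical tube, the only large one on the bench. z points along the tube from foot to cap. Tube: 115 mm long over all, 29 mm in diameter, its lowest 16 mm a cone that narrows to a flat foot of 10 mm; cap 34 mm in diameter and 18 mm high, its middle 106 mm above the foot and 9 mm below the top. About 60 g, stiff. It stands upright and loose in the rack, its foot 14 mm above the bench
- tube_foot (a point): Middle of the foot (lowest point) of the big tube; axes as tube_cap
- tube: The big tube; origin at its foot
- rack: White tube rack, fixed, 210 mm (x) by 80 mm (y), 72 mm high; origin under its middle. The big tube stands in the hole 66 mm from the middle towards the rack's -x end; the small tubes stand in the +x half; the hole between is empty. Place and turn vary; the rack and the bin may change sides
- wipe_a_center (a point): Crumpled paper wipe, a chunky stiff ball about 48 mm across and 41 mm high with a flat underside; the point is at its middle, 21 mm above its underside. At the start it lies over the slot. About 12 g
- wipe_b_center (a point): A second crumpled paper wipe like the first, at the start on the guard's top plate beside the slot
- bin: Open discard bin of grey plastic, fixed, 160 by 160 mm and 120 mm high, wall 4 mm; origin under its middle on the bench, z up
- small_tube0: Small capped tube in the rack, 118 mm high, 17 mm in diameter (cap 21 mm); origin at its foot. Not to be moved
- small_tube1: Another small tube in the rack. Not to be moved
- small_tube2: Another small tube in the rack. Not to be moved
- pipette: Hand pipette lying on the bench, about 250 mm long and 26 mm high; origin under its middle. Not to be moved
- marker: Marker pen lying on the bench, 105 mm long, 15 mm thick; origin under its middle. Not to be moved
- dishes: Two stacked culture dishes, 91 mm across, 31 mm high; origin under the middle. Not to be moved
- jar: Round jar with black lid, 60 mm across, 85 mm high; origin under the middle. Not to be moved

How it is judged:
By the outcome, as a careful person would: the job done as asked, in the order asked, and still so for the second after the job is handed in, while the arm keeps its last pose, push and grip.
It also fails if it takes over 72 s, if anything falls off the work surface, if the arm or the gripper's body presses on something with over 40 N, if the wrist force passes 120 N, or if a joint passes its speed limit or range.

### The arm

A 6-joint arm with a two-finger parallel gripper is mounted at the origin on the work surface. World frame = base frame: x ahead of the robot, y to its left, z up, the work surface at z = 0. Lengths are in m, angles in rad, forces in N, time in s.
With the tool pointing down it reaches from about 0.425 to 0.95 m from the base axis. Payload 3.5 kg.
Tool frame: the origin (TCP) lies midway between the tips of the shut fingers; the grasp point (between the pads) lies 19 mm behind it; x points along the fingers, y is the direction in which the jaws open and shut, and the axes are right-handed (so a half turn about x gives the same grasp; the last joint's range is limited). The gripper opens to 85 mm and grips with 20 to 120 N. Pads are 22 mm wide; open, the fingers measure 114 mm over their backs; the gripper's body (76 mm by 85 mm) begins 54 mm behind the grasp point. The pads swing forward as they close: fully open they stand 13 mm farther back than shut.
Start: joints at [-0.15, 0.286, 1.577, -0, 1.279, -0.15], TCP at [0.675, 0, 0.231] pointing down, gripper open.
Joint ranges: [-2.77, 2.77], [-0.9, 2.22], [0.21, 2.48], [-1.53, 4.67], [0.24, 2.81], [-2.84, 2.84]. Speed limits (rad/s): [2.79, 2.79, 3.14, 3.14, 3.14, 3.14].

### API

Orientations are given as a unit quaternion [x, y, z, w].
In Python, from plant import ctrl, vision gives the robot as it stands. The module is installed in compiled form; this text tells all that it offers.
- The arm moves only by the tool play_rows, never from a script. Its arguments are lists of equal length, an entry for each row: "claw": the closure in counts, from 0 (fully open) to 255 (shut); "travel": the shift along the tool's x, y, z in m, a list of three; "dr": the turn, a rotation vector about the tool's x, y, z in rad, a list of three. In form: {"claw": [claw, ...], "travel": [[tx, ty, tz], ...], "dr": [[wx, wy, wz], ...]}. A call has 1 to 20 rows; each row is the pose to reach, as a shift and turn from the pose measured when the call began, along the tool's axes at that moment; what a row does not reach only later rows make up. A row lasts 1/10 s, in which the tool goes at most 50 mm and 8.59 degrees, less where a joint would pass 70% of its speed; a pose out of reach is approached as far as the arm can. A call with a gripper value outside its range is refused whole. The fingers move at their own pace and stop on an object; "force" is the grip in N (left out, the last holds). Time passes only in rows, so rows that repeat a pose let the fingers close. It gives the time, the measured TCP pose, the force and the opening at its end, in the units of the state.
- ctrl.get_state(): the state, without advancing time (a new reading comes with each control period).
- vision.read_camera(name): name is "scene" or "side" or "wrist"; returns a dict with "img" (384x512x3 uint8, red, green, blue), "range_z" (384x512 float32, m along the optical axis (not along the pixel's ray), 0 where there is no reading), "K" (3x3 intrinsics, pixels), "world_to_cam" (4x4, takes a point from world to camera coordinates). Camera axes: x right, y up, looking along -z (the intrinsics and any distortion apply to the point x, -y, -z); pixel columns grow to the right and rows downward; lengths in m; the calibration is good to about 2 mm. A picture is of the moment at which its call begins.
- ctrl.sign_off(): hands the job in, once; it reports no verdict.
The state is a dict: "time": time; "qpos": joint angles; "dq": joint speeds; "joint_efforts": joint torques, N m; "eef_pos": TCP position; "tcp_rot": TCP orientation; "contact_force": force on the tool from outside, world axes, zero at the start; "wrist_torque": the same for the moment, N m; "opening": opening from 0.0 (shut) to 1.0 (fully open).
Only numpy, scipy, OpenCV 4.12 (cv2) and the standard library are available. Lean on these libraries where they do the work, as an engineer would, in place of code of your own. Each camera call takes 0.05 s, during which the arm holds its last target.

## Working session

There is one attempt and no reset: what is moved stays moved. The work goes in short steps, Python scripts to look and compute and a tool call to move; the robot and the scene stay as the last step left them, time stands still between calls to the robot, and variables do not carry over. Pictures are saved under pics/ and viewed, and the job is handed in when it is done.

Besides the shell and the picture viewer there is one more tool, called after "Call:" as a command line: name --argument value ..., lists and objects as JSON in quotes. play_rows: Moves the arm, as the interface text tells. Its arguments: {"type":"object","properties":{"claw":{"type":"array","items":{"type":"number"}},"travel":{"type":"array","items":{"type":"array","items":{"type":"number"}}},"dr":{"type":"array","items":{"type":"array","items":{"type":"number"}}},"force":{"type":"number"}},"required":["claw","travel","dr"]}

```bash
mkdir -p pics; ls; cat > h.py <<'E'
import numpy as np, cv2
from plant import ctrl, vision
def shot(name,tag):
    d=vision.read_camera(name); np.savez(f'pics/{tag}.npz',**d)
    cv2.imwrite(f'pics/{tag}.png',d['img'][:,:,::-1]); return d
def world(d):
    K=d['K'];z=d['range_z'];v,u=np.mgrid[0:z.shape[0],0:z.shape[1]]
    x=(u-K[0,2])/K[0,0]*z;y=(v-K[1,2])/K[1,1]*z
    P=np.stack([x,-y,-z,np.ones_like(z)],-1)
    W=P@np.linalg.inv(d['world_to_cam']).T
    return W[...,:3]
def load(tag): return dict(np.load(f'pics/{tag}.npz'))
def crop(tag,u0,u1,v0,v1,s,out):
    im=cv2.imread(f'pics/{tag}.png')[v0:v1,u0:u1]
    cv2.imwrite(f'pics/{out}.png',cv2.resize(im,None,fx=s,fy=s,interpolation=cv2.INTER_CUBIC))
E
python3 - <<'E'
from h import *
for n in ['scene','side','wrist']:
    d=shot(n,n+'0'); print(n,d['K'].round(1).tolist(),np.linalg.inv(d['world_to_cam']).round(3).tolist())
s=ctrl.get_state(); print(s)
E
```

```text
pics
scene [[455.6, 0.0, 247.3], [0.0, 455.6, 194.4], [0.0, 0.0, 1.0]] [[-0.123, -0.576, 0.808, 1.597], [0.992, -0.056, 0.111, 0.155], [-0.018, 0.816, 0.578, 0.842], [0.0, 0.0, 0.0, 1.0]]
side [[407.0, 0.0, 255.4], [0.0, 407.0, 197.8], [0.0, 0.0, 1.0]] [[-0.71, 0.503, -0.493, 0.145], [-0.704, -0.513, 0.491, 0.466], [-0.006, 0.696, 0.718, 0.768], [0.0, 0.0, 0.0, 1.0]]
wrist [[269.3, 0.0, 257.5], [0.0, 269.3, 197.4], [0.0, 0.0, 1.0]] [[1.0, -0.001, 0.003, 0.674], [0.0, 0.965, 0.262, 0.067], [-0.003, -0.262, 0.965, 0.374], [0.0, 0.0, 0.0, 1.0]]
{'time': 0.15, 'qpos': array([-1.49969511e-01,  2.87023796e-01,  1.57784312e+00, -6.30794096e-06,
        1.27859996e+00, -1.49985953e-01]), 'dq': array([ 0.00010285, -0.00269219, -0.00466113,  0.00010679,  0.00027566,
       -0.00045815]), 'joint_efforts': array([ 7.91554030e-04, -4.06602967e+01, -2.93140125e+01, -8.94972595e-05,
        3.96185191e-03, -2.97825103e-06]), 'eef_pos': array([6.74487926e-01, 1.26026000e-04, 2.30222537e-01]), 'tcp_rot': array([ 0.49960021,  0.50053639, -0.50039022,  0.49947231]), 'contact_force': array([-0.02326418, -0.13439656, -1.25058002]), 'wrist_torque': array([-0.04317537,  0.01392599,  0.01367945]), 'opening': 1.0043837678818242}
```

View pics/scene0.png

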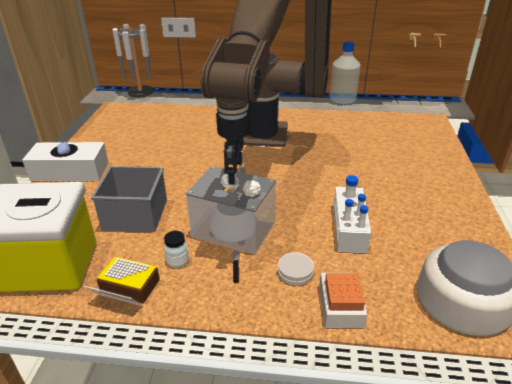

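View pics/side0.png

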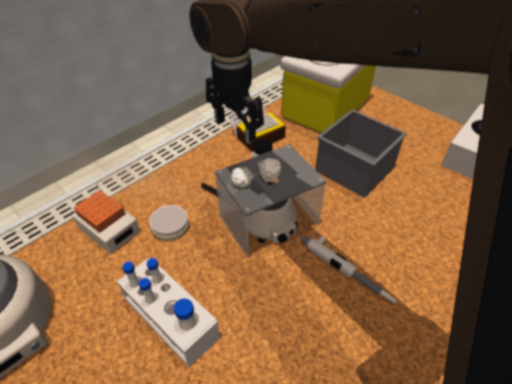

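View pics/wrist0.png

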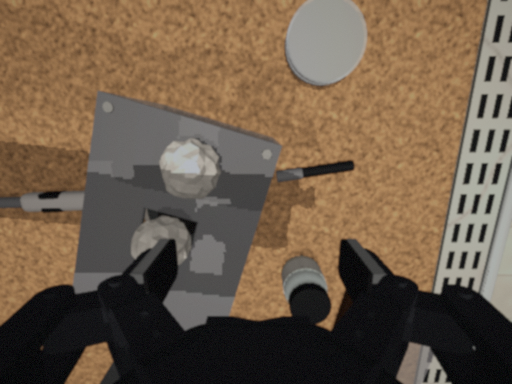

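The three views show wipe_a over the slot (wrist ~160,240), wipe_b beside it (190,167), the rack with the large blue cap in the side view (185,310), and the bin in the scene view (132,198). Next I'll measure them.

```bash
cat > m.py <<'E'
from h import *
def med(W,M): return np.median(W[M],0).round(4), M.sum()
for n in ['scene0','side0','wrist0']:
    d=load(n);W=world(d);z=W[...,2];ok=d['range_z']>0
    img=d['img'].astype(int);R,G,B=img[...,0],img[...,1],img[...,2]
    print(n)
    # plate
    M=ok&(abs(z-0.15)<0.006)&(W[...,0]>0.3)&(W[...,0]<1)&(abs(W[...,1])<0.35)&(abs(R-B)<25)
    nn,lab,st,c=cv2.connectedComponentsWithStats(M.astype(np.uint8))
    k=1+np.argmax(st[1:,4]);P=W[lab==k]
    print(' plate',cv2.minAreaRect(P[:,:2].astype(np.float32)),np.median(P[:,2]),len(P))
    # wipes
    M=ok&(z>0.158)&(z<0.2)&(R>90)&(abs(W[...,1])<0.3)&(W[...,0]>.3)&(W[...,0]<1)
    nn,lab,st,c=cv2.connectedComponentsWithStats(M.astype(np.uint8))
    for k in range(1,nn):
        if st[k,4]>60:
            P=W[lab==k];print(' blob',st[k].tolist(),P.mean(0).round(4),P.min(0).round(3),P.max(0).round(3))
    M=ok&(B>R+60)&(B>90)&(z>0.05)&(z<0.2)&(W[...,0]>.3)&(W[...,0]<1.1)
    nn,lab,st,c=cv2.connectedComponentsWithStats(M.astype(np.uint8))
    for k in range(1,nn):
        if st[k,4]>15:
            P=W[lab==k];t=P[P[:,2]>P[:,2].max()-0.006];(cx,cy),r=cv2.minEnclosingCircle(t[:,:2].astype(np.float32));print(' blue',st[k].tolist(),'topz',P[:,2].max().round(4),'c',round(cx,4),round(cy,4),'r',round(r,4),len(t))
    M=ok&(abs(z-0.072)<0.004)&(R>150)&(abs(R-B)<30)&(W[...,0]>.3)&(W[...,0]<1)
    nn,lab,st,c=cv2.connectedComponentsWithStats(M.astype(np.uint8))
    for k in range(1,nn):
        if st[k,4]>100: print(' rack',cv2.minAreaRect(W[lab==k][:,:2].astype(np.float32)),st[k].tolist())
    M=ok&(abs(z-0.12)<0.004)&(abs(R-B)<25)&(W[...,0]>.3)&(W[...,0]<1)
    nn,lab,st,c=cv2.connectedComponentsWithStats(M.astype(np.uint8))
    for k in range(1,nn):
        if st[k,4]>60: print(' bin',cv2.minAreaRect(W[lab==k][:,:2].astype(np.float32)),st[k].tolist())
E
python3 m.py
```

```text
scene0
 plate ((0.5947604775428772, -0.025648660957813263), (0.20103448629379272, 0.15653327107429504), 73.45242309570312) 0.14966643174897976 1873
 blob [221, 174, 18, 15, 106] [ 0.6081 -0.0337  0.1728] [ 0.584 -0.052  0.158] [ 0.62  -0.007  0.19 ]
 blob [243, 180, 18, 16, 219] [0.6341 0.0332 0.1767] [0.611 0.011 0.158] [0.648 0.055 0.192]
 blue [347, 175, 11, 11, 99] topz 0.1321 c 0.4906 0.3042 r 0.0174 57
 blue [358, 194, 8, 8, 44] topz 0.1343 c 0.5795 0.3197 r 0.0122 28
 blue [345, 199, 8, 8, 49] topz 0.1343 c 0.6061 0.2866 r 0.0108 31
 blue [360, 205, 8, 9, 55] topz 0.1344 c 0.6298 0.3219 r 0.0137 34
 rack ((0.5561985373497009, 0.3041124641895294), (0.21505020558834076, 0.07899758219718933), 1.237187385559082) [336, 187, 35, 48, 792]
 bin ((0.5636793971061707, -0.40122202038764954), (0.17693254351615906, 0.05835011601448059), 16.601720809936523) [92, 166, 26, 34, 166]
 bin ((0.555546224117279, -0.31320518255233765), (0.172030508518219, 0.13485288619995117), 6.59306526184082) [115, 167, 48, 34, 289]
 bin ((0.6662357449531555, -0.043491095304489136), (0.19294612109661102, 0.011524
[... 862 characters left out ...]
0972532033920288, 0.07694409787654877), 1.4172255992889404) [121, 258, 95, 94, 2053]
 bin ((0.5504993200302124, -0.32833072543144226), (0.1674526482820511, 0.16740302741527557), 2.0811119079589844) [319, 111, 86, 55, 586]
 bin ((0.7713593244552612, 0.4981696605682373), (0.021759621798992157, 0.10320106148719788), 66.03846740722656) [0, 260, 15, 45, 168]
wrist0
 plate ((0.5927706360816956, -0.023846842348575592), (0.19890159368515015, 0.1503964215517044), 73.56411743164062) 0.15143739023232883 25583
 blob [159, 138, 62, 61, 2837] [0.6248 0.0363 0.1836] [0.599 0.012 0.163] [0.645 0.057 0.193]
 blob [131, 216, 60, 49, 1544] [ 0.5986 -0.0171  0.18  ] [ 0.572 -0.043  0.158] [ 0.617 -0.005  0.193]
```

Call:
play_rows --claw '[0, 0, 0, 0, 0, 0, 0, 0, 0, 0]' --travel '[[-0.02, -0.04, 0.013], [-0.02, -0.08, 0.026], [-0.02, -0.08, 0.026], [-0.02, -0.08, 0.026], [0, -0.08, 0.026], [0.02, -0.08, 0.026], [0.04, -0.08, 0.026], [0.055, -0.08, 0.026], [0.068, -0.08, 0.026], [0.068, -0.08, 0.026]]' --dr '[[0.12, 0, 0], [0.25, 0, 0], [0.35, 0, 0], [0.35, 0, 0], [0.35, 0, 0], [0.35, 0, 0], [0.35, 0, 0], [0.35, 0, 0], [0.35, 0, 0], [0.35, 0, 0]]' --force 25

```text
time: 1.15
eef_pos: [0.5934, -0.0255, 0.1599]
tcp_rot: [-0.578, -0.407, 0.581, -0.404]
contact_force: [0.2, 0.2, -0.1]
opening: 0.994
```

```bash
cat >> h.py <<'E'
from scipy.spatial.transform import Rotation as Ro
def tgt(pos,yaw=None):
    """travel & dr to reach world pos, tool down with jaw axis (tool y) at world angle yaw deg"""
    s=ctrl.get_state();R=Ro.from_quat(s['tcp_rot']).as_matrix()
    if yaw is None: y=R[:,1].copy(); 
    else: y=np.array([np.cos(np.radians(yaw)),np.sin(np.radians(yaw)),0])
    y[2]=0;y/=np.linalg.norm(y)
    x=np.array([0,0,-1.]);T=np.stack([x,y,np.cross(x,y)],1)
    dr=Ro.from_matrix(R.T@T).as_rotvec()
    print('travel',(R.T@(np.array(pos)-s['eef_pos'])).round(4),'dr',dr.round(4))
def st():
    s=ctrl.get_state();R=Ro.from_quat(s['tcp_rot']).as_matrix()
    print('t',s['time'],'p',s['eef_pos'].round(4),'x',R[:,0].round(3),'jaw',np.degrees(np.arctan2(R[1,1],R[0,1])).round(2),'F',s['contact_force'].round(2),'open',round(s['opening'],3),'q',s['qpos'].round(3))
E
python3 - <<'E'
from h import *
st(); shot('wrist','w1'); shot('side','s1'); 
a=cv2.imread('pics/w1.png');b=cv2.imread('pics/s1.png')[100:300,150:410]
cv2.imwrite('pics/c1.png',np.hstack([cv2.resize(a,(400,300)),cv2.resize(b,(390,300))]))
E
```

```text
t 1.15 p [ 0.5934 -0.0255  0.1599] x [-0.006  0.001 -1.   ] jaw -20.0 F [ 0.25  0.16 -0.1 ] open 0.994 q [-0.214  0.181  1.838 -0.     1.128  0.135]
```

View pics/c1.png

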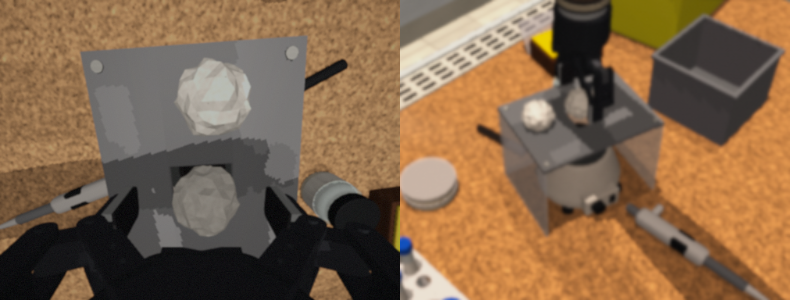

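The jaws straddle wipe_a, which sits at (205,200) between the fingers. Closing and lifting.

Call:
play_rows --claw '[150, 150, 150, 150, 150, 150, 150, 150, 150, 150, 150, 150]' --travel '[[0, 0, 0], [0, 0, 0], [0, 0, 0], [0, 0, 0], [0, 0, 0], [0, 0, 0], [0, 0, 0], [-0.02, 0, 0], [-0.05, 0, 0], [-0.08, 0, 0], [-0.1, 0, 0], [-0.1, 0, 0]]' --dr '[[0, 0, 0], [0, 0, 0], [0, 0, 0], [0, 0, 0], [0, 0, 0], [0, 0, 0], [0, 0, 0], [0, 0, 0], [0, 0, 0], [0, 0, 0], [0, 0, 0], [0, 0, 0]]'

```text
time: 2.45
eef_pos: [0.5965, -0.0262, 0.266]
tcp_rot: [0.58, 0.404, -0.578, 0.407]
contact_force: [-0.4, -0.9, -0.6]
opening: 0.495
```

```bash

python3 - <<'E'
from h import *
st(); shot('wrist','w2'); shot('side','s2'); 
a=cv2.imread('pics/w2.png');b=cv2.imread('pics/s2.png')[100:300,150:410]
cv2.imwrite('pics/c2.png',np.hstack([cv2.resize(a,(400,300)),cv2.resize(b,(390,300))]))
tgt([.55,-.328,.26],2);tgt([.55,-.328,.09],2)
E
```

```text
t 2.45 p [ 0.5965 -0.0262  0.266 ] x [ 0.005 -0.001 -1.   ] jaw -20.02 F [-0.44 -0.89 -0.65] open 0.495 q [-0.214  0.088  1.741 -0.     1.307  0.136]
travel [0.0015 0.0616 0.2991] dr [-0.3844 -0.      0.0026]
travel [0.1715 0.062  0.2991] dr [-0.3844 -0.      0.0026]
```

View pics/c2.png

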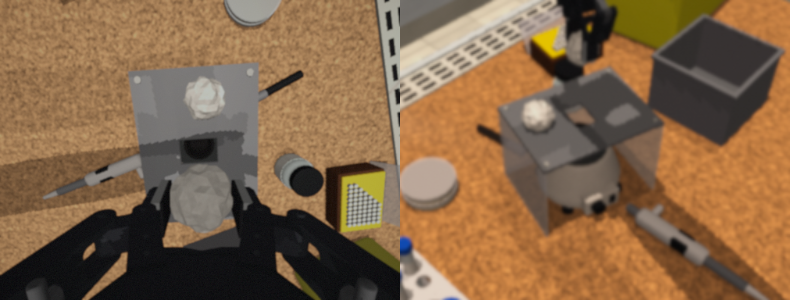

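wipe_a is held at (200,200), and the slot is clear with the dark cup below it. Taking the wipe to the bin.

Call:
play_rows --claw '[150, 150, 150, 150, 150, 150, 150, 150, 150, 150, 150, 150, 150, 150, 60, 60, 60, 60, 60, 60]' --travel '[[0, 0.006, 0.03], [0, 0.014, 0.07], [0, 0.022, 0.11], [0, 0.03, 0.15], [0, 0.038, 0.19], [0, 0.046, 0.23], [0, 0.055, 0.27], [0.001, 0.062, 0.299], [0.03, 0.062, 0.299], [0.07, 0.062, 0.299], [0.11, 0.062, 0.299], [0.15, 0.062, 0.299], [0.17, 0.062, 0.299], [0.17, 0.062, 0.299], [0.17, 0.062, 0.299], [0.17, 0.062, 0.299], [0.17, 0.062, 0.299], [0.13, 0.062, 0.299], [0.08, 0.062, 0.299], [0.03, 0.062, 0.299]]' --dr '[[-0.04, 0, 0], [-0.1, 0, 0], [-0.16, 0, 0], [-0.22, 0, 0], [-0.28, 0, 0], [-0.34, 0, 0], [-0.38, 0, 0], [-0.38, 0, 0], [-0.38, 0, 0], [-0.38, 0, 0], [-0.38, 0, 0], [-0.38, 0, 0], [-0.38, 0, 0], [-0.38, 0, 0], [-0.38, 0, 0], [-0.38, 0, 0], [-0.38, 0, 0], [-0.38, 0, 0], [-0.38, 0, 0], [-0.38, 0, 0]]'

```text
time: 4.55
eef_pos: [0.5502, -0.3279, 0.2341]
tcp_rot: [0.492, 0.508, -0.493, 0.507]
contact_force: [0.8, -1.3, -0.1]
opening: 0.764
```

```bash

python3 - <<'E'
from h import *
st(); shot('wrist','w3'); shot('side','s3'); 
a=cv2.imread('pics/w3.png');b=cv2.imread('pics/s3.png')[100:300,150:410]
cv2.imwrite('pics/c3.png',np.hstack([cv2.resize(a,(400,300)),cv2.resize(b,(390,300))]))
tgt([.622,.035,.26],-20);tgt([.622,.035,.16],-20)
E
sed -i "s/\['scene0','side0','wrist0'\]/__import__('sys').argv[1:]/" m.py; python3 m.py s3 w3
```

```text
t 4.55 p [ 0.5502 -0.3279  0.2341] x [-0.002 -0.    -1.   ] jaw 1.75 F [ 0.8  -1.34 -0.13] open 0.764 q [-6.950e-01  2.100e-01  1.663e+00 -1.000e-03  1.270e+00 -7.250e-01]
travel [-0.0196  0.0791 -0.3636] dr [ 0.3798  0.0106 -0.0153]
travel [ 0.0804  0.0778 -0.3649] dr [ 0.3798  0.0106 -0.0153]
s3
 plate ((0.5934364199638367, -0.02445492148399353), (0.20098775625228882, 0.15264202654361725), 73.81050109863281) 0.15167656715661282 3651
 blob [231, 166, 23, 21, 341] [0.615  0.0398 0.1793] [0.599 0.015 0.158] [0.643 0.057 0.192]
 blue [147, 258, 10, 10, 80] topz 0.1371 c 0.6009 0.2905 r 0.0095 69
 blue [123, 262, 10, 10, 80] topz 0.1354 c 0.6249 0.3258 r 0.0105 76
 blue [139, 278, 11, 11, 94] topz 0.136 c 0.574 0.3257 r 0.0106 90
 blue [174, 299, 19, 18, 278] topz 0.1333 c 0.4875 0.3056 r 0.0173 259
 rack ((0.6048631072044373, 0.2914937734603882), (0.08180645853281021, 0.03871958702802658), 4.949045658111572) [136, 270, 34, 24, 127]
 rack ((0.5464048385620117, 0.30789777636528015), (0.19633013010025024, 0.07684046775102615), 1.3238487243652344) [121, 282, 95, 70, 1481]
 bin ((0.550907552242279, -0.32903844118118286), (0.16586309671401978, 0.16695313155651093), 2.895019292831421) [319, 111, 86, 55, 583]
 bin ((0.7702847123146057, 0.49847158789634705), (0.022113753482699394, 0.10398951172828674), 65.67969512939453) [0, 260, 15, 47, 193]
w3Traceback (most recent call last):
  File "m.py", line 10, in <module>
    k=1+np.argmax(st[1:,4]);P=W[lab==k]
        ~~~~~~~~~^^^^^^^^^^
    return _wrapfunc(a, 'argmax', axis=axis, out=out, **kwds)
    return bound(*args, **kwds)
ValueError: attempt to get argmax of an empty sequence
```

View pics/c3.png

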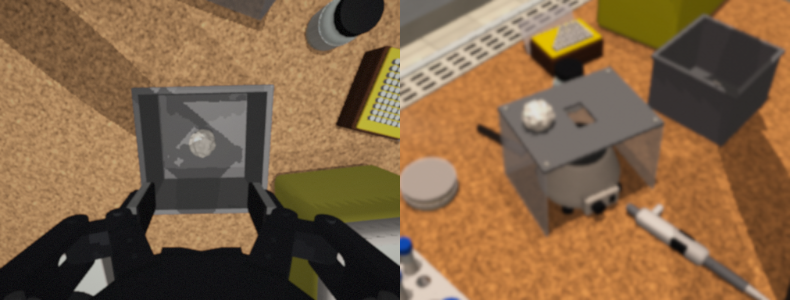

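wipe_a lies in the bin at (200,143), and the slot shows clear. Now wipe_b.

Call:
play_rows --claw '[0, 0, 0, 0, 0, 0, 0, 0, 0, 0, 0, 0, 0, 0, 0]' --travel '[[-0.02, 0.006, -0.03], [-0.02, 0.016, -0.075], [-0.02, 0.026, -0.12], [-0.02, 0.036, -0.165], [-0.02, 0.046, -0.21], [-0.02, 0.056, -0.255], [-0.02, 0.066, -0.3], [-0.02, 0.074, -0.34], [-0.02, 0.079, -0.364], [-0.02, 0.079, -0.364], [0.01, 0.079, -0.364], [0.04, 0.078, -0.365], [0.065, 0.078, -0.365], [0.08, 0.078, -0.365], [0.08, 0.078, -0.365]]' --dr '[[0.05, 0, 0], [0.1, 0, 0], [0.16, 0, 0], [0.22, 0, 0], [0.28, 0, 0], [0.34, 0, 0], [0.38, 0, 0], [0.38, 0, 0], [0.38, 0, 0], [0.38, 0, 0], [0.38, 0, 0], [0.38, 0, 0], [0.38, 0, 0], [0.38, 0, 0], [0.38, 0, 0]]'

```text
time: 6.15
eef_pos: [0.6208, 0.0343, 0.1581]
tcp_rot: [0.58, 0.4, -0.579, 0.411]
contact_force: [0.1, -0.1, -0.2]
opening: 0.999
```

```bash

python3 - <<'E'
from h import *
st(); shot('wrist','w4'); shot('side','s4'); 
a=cv2.imread('pics/w4.png');b=cv2.imread('pics/s4.png')[100:300,150:410]
cv2.imwrite('pics/c4.png',np.hstack([cv2.resize(a,(400,300)),cv2.resize(b,(390,300))]))
E
```

```text
t 6.15 p [0.6208 0.0343 0.1581] x [ 0.009 -0.013 -1.   ] jaw -20.06 F [ 0.06 -0.14 -0.24] open 0.999 q [-0.103  0.234  1.779 -0.013  1.118  0.253]
```

View pics/c4.png

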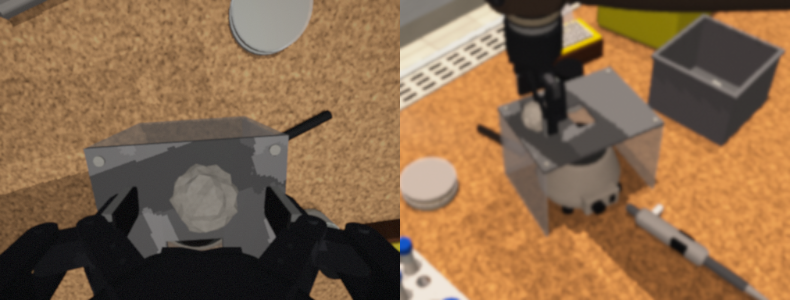

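wipe_b (205,198) sits between the fingers. Gripping and lifting.

Call:
play_rows --claw '[150, 150, 150, 150, 150, 150, 150, 150, 150, 150, 150, 150]' --travel '[[0, 0, 0], [0, 0, 0], [0, 0, 0], [0, 0, 0], [0, 0, 0], [0, 0, 0], [0, 0, 0], [-0.02, 0, 0], [-0.05, 0, 0], [-0.08, 0, 0], [-0.1, 0, 0], [-0.1, 0, 0]]' --dr '[[0, 0, 0], [0, 0, 0], [0, 0, 0], [0, 0, 0], [0, 0, 0], [0, 0, 0], [0, 0, 0], [0, 0, 0], [0, 0, 0], [0, 0, 0], [0, 0, 0], [0, 0, 0]]'

```text
time: 7.45
eef_pos: [0.6227, 0.0358, 0.2651]
tcp_rot: [0.583, 0.397, -0.576, 0.414]
contact_force: [0.4, 0.3, -0.2]
opening: 0.507
```

```bash

python3 - <<'E'
from h import *
st(); shot('wrist','w5'); shot('side','s5'); 
a=cv2.imread('pics/w5.png');b=cv2.imread('pics/s5.png')[100:300,150:410]
cv2.imwrite('pics/c5.png',np.hstack([cv2.resize(a,(400,300)),cv2.resize(b,(390,300))]))
tgt([.55,-.3,.26],2);tgt([.55,-.3,.10],2)
E
```

```text
t 7.45 p [0.6227 0.0358 0.2651] x [ 0.021 -0.013 -1.   ] jaw -20.03 F [ 0.37  0.32 -0.23] open 0.507 q [-0.1    0.14   1.687 -0.012  1.293  0.252]
travel [0.0038 0.0485 0.3398] dr [-0.3846  0.0106 -0.0157]
travel [0.1638 0.0457 0.3386] dr [-0.3846  0.0106 -0.0157]
```

View pics/c5.png

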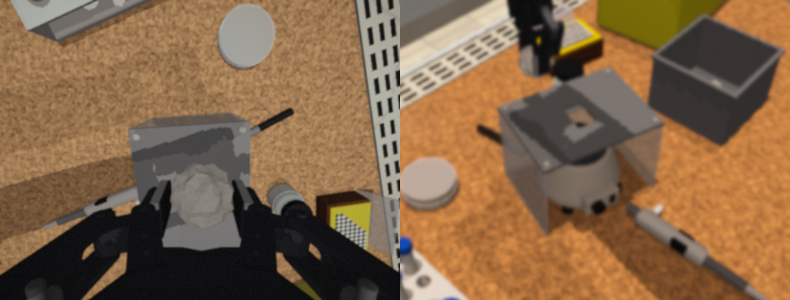

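wipe_b is held. To the bin.

Call:
play_rows --claw '[150, 150, 150, 150, 150, 150, 150, 150, 150, 150, 150, 150, 150, 150, 60, 60, 60, 60, 60, 60]' --travel '[[0, 0.005, 0.035], [0, 0.011, 0.08], [0, 0.018, 0.125], [0.001, 0.025, 0.17], [0.002, 0.032, 0.215], [0.003, 0.038, 0.26], [0.003, 0.044, 0.305], [0.004, 0.048, 0.34], [0.03, 0.048, 0.34], [0.07, 0.047, 0.34], [0.11, 0.046, 0.339], [0.15, 0.046, 0.339], [0.164, 0.046, 0.339], [0.164, 0.046, 0.339], [0.164, 0.046, 0.339], [0.164, 0.046, 0.339], [0.164, 0.046, 0.339], [0.13, 0.046, 0.339], [0.08, 0.047, 0.34], [0.0, 0.048, 0.34]]' --dr '[[-0.04, 0, 0], [-0.1, 0, 0], [-0.16, 0, 0], [-0.22, 0, 0], [-0.28, 0, 0], [-0.34, 0, 0], [-0.385, 0.01, -0.016], [-0.385, 0.01, -0.016], [-0.385, 0.01, -0.016], [-0.385, 0.01, -0.016], [-0.385, 0.01, -0.016], [-0.385, 0.01, -0.016], [-0.385, 0.01, -0.016], [-0.385, 0.01, -0.016], [-0.385, 0.01, -0.016], [-0.385, 0.01, -0.016], [-0.385, 0.01, -0.016], [-0.385, 0.01, -0.016], [-0.385, 0.01, -0.016], [-0.385, 0.01, -0.016]]'

```text
time: 9.55
eef_pos: [0.5493, -0.3001, 0.2361]
tcp_rot: [0.491, 0.509, -0.491, 0.509]
contact_force: [0.7, -0.2, 0.7]
opening: 0.767
```

```bash

python3 - <<'E'
from h import *
st(); shot('wrist','w6'); shot('side','s6');d=shot('scene','sc6') 
a=cv2.imread('pics/w6.png');b=cv2.imread('pics/s6.png')[100:300,150:410]
cv2.imwrite('pics/c6.png',np.hstack([cv2.resize(a,(400,300)),cv2.resize(b,(390,300))]))
# slot measurement: pixels within plate rectangle whose depth is below plate
from numpy import *
for t in ['s6','s5','s3','sc6','w2']:
    d=load(t);W=world(d);K=d['K']
    # rectify plate plane z=0.15 into mixer-frame top view
    g=arange(-0.04,0.0401,0.0005);X,Y=meshgrid(g,g)
    a=radians(-16.4);c=array([.5935,-.0243])
    P=stack([c[0]+cos(a)*X-sin(a)*Y,c[1]+sin(a)*X+cos(a)*Y,0*X+.15,0*X+1],-1)@d['world_to_cam'].T
    u=K[0,0]*P[...,0]/-P[...,2]+K[0,2];v=K[1,1]*-P[...,1]/-P[...,2]+K[1,2]
    im=cv2.remap(d['img'],u.astype(float32),v.astype(float32),cv2.INTER_CUBIC)
    zz=cv2.remap(W[...,2].astype(float32),u.astype(float32),v.astype(float32),cv2.INTER_NEAREST)
    M=zz<0.140;
    if M.any(): 
        xs,ys=X[M],Y[M]
        print(t,'x',percentile(xs,[2,98]).round(4),'y',percentile(ys,[2,98]).round(4),M.sum()*.25,'mm2')
    cv2.imwrite(f'pics/rect_{t}.png',cv2.resize(im[::-1,:,::-1],None,fx=2,fy=2))
ims=[cv2.imread(f'pics/rect_{t}.png') for t in ['s6','sc6']]
cv2.imwrite('pics/rect.png',hstack(ims))
E
```

```text
t 9.55 p [ 0.5493 -0.3001  0.2361] x [-0.    -0.001 -1.   ] jaw 2.02 F [ 0.66 -0.19  0.71] open 0.767 q [-6.620e-01  1.760e-01  1.699e+00 -1.000e-03  1.266e+00 -6.970e-01]Traceback (most recent call last):
  File "<stdin>", line 8, in <module>
    fid = stack.enter_context(open(os.fspath(file), "rb"))
                              ~~~~^^^^^^^^^^^^^^^^^^^^^^^
FileNotFoundError: [Errno 2] No such file or directory: 's6'
```

View pics/c6.png

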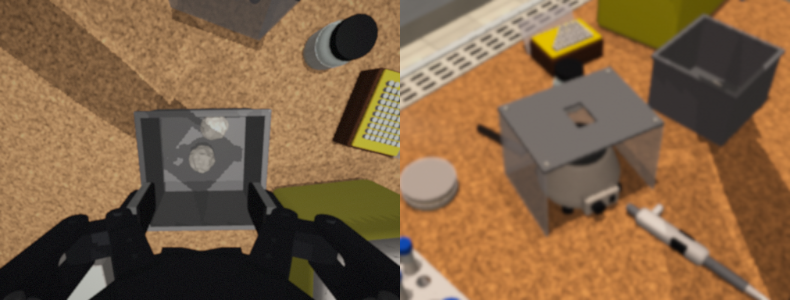

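Both wipes are in the bin (214,127) and (201,158), and the plate and slot are clear. Next I move over the mixer for a close, well-aligned look at the slot.

```bash
python3 - <<'E'
from h import *
tgt([.62,-.032,.32],73.6)
E
```

```text
travel [-0.0799  0.0783 -0.2668] dr [-1.2491  0.0144 -0.0029]
```

Call:
play_rows --claw '[60, 0, 0, 0, 0, 0, 0, 0, 0, 0, 0, 0]' --travel '[[-0.04, 0.0, 0], [-0.08, 0.01, -0.04], [-0.08, 0.02, -0.08], [-0.08, 0.035, -0.12], [-0.08, 0.05, -0.16], [-0.08, 0.06, -0.2], [-0.08, 0.07, -0.235], [-0.08, 0.078, -0.267], [-0.08, 0.078, -0.267], [-0.08, 0.078, -0.267], [-0.08, 0.078, -0.267], [-0.08, 0.078, -0.267]]' --dr '[[-0.13, 0, 0], [-0.26, 0, 0], [-0.39, 0, 0], [-0.52, 0, 0], [-0.65, 0, 0], [-0.78, 0, 0], [-0.91, 0.01, 0], [-1.04, 0.01, 0], [-1.17, 0.01, 0], [-1.25, 0.014, 0], [-1.25, 0.014, 0], [-1.25, 0.014, 0]]'

```text
time: 10.9
eef_pos: [0.6194, -0.0317, 0.3194]
tcp_rot: [0.102, 0.699, -0.101, 0.7]
contact_force: [-0.3, -0.1, -0.5]
opening: 1.0
```

```bash
cat > rect.py <<'E'
from h import *
import sys
def rect(t,c,yaw,z,h=0.04):
    d=load(t);W=world(d);K=d['K'];g=np.arange(-h,h+1e-6,0.0005);X,Y=np.meshgrid(g,g);a=np.radians(yaw)
    P=np.stack([c[0]+np.cos(a)*X-np.sin(a)*Y,c[1]+np.sin(a)*X+np.cos(a)*Y,0*X+z,0*X+1],-1)@d['world_to_cam'].T
    u=K[0,0]*P[...,0]/-P[...,2]+K[0,2];v=K[1,1]*-P[...,1]/-P[...,2]+K[1,2]
    f=np.float32
    im=cv2.remap(d['img'],u.astype(f),v.astype(f),cv2.INTER_CUBIC)
    zz=cv2.remap(W[...,2].astype(f),u.astype(f),v.astype(f),cv2.INTER_NEAREST)
    return X,Y,im,zz
E
python3 - <<'E'
from rect import *
st();shot('wrist','w7');shot('side','s7')
out=[]
for t in ['w7','s6','sc6']:
    X,Y,im,zz=rect(t,(.5935,-.0243),-16.4,.150)
    M=(zz<.14)
    if M.any(): print(t,'x',np.percentile(X[M],[1,99]).round(4),'y',np.percentile(Y[M],[1,99]).round(4),M.sum()*.25)
    out.append(cv2.resize(im[::-1,:,::-1],(266,266)))
cv2.imwrite('pics/rect7.png',np.hstack(out))
E
python3 m.py w7 2>&1|head -3
```

```text
t 10.9 p [ 0.6194 -0.0317  0.3194] x [ 0.001  0.001 -1.   ] jaw 73.55 F [-0.3  -0.11 -0.48] open 1.0 q [-0.215  0.113  1.619  0.002  1.409 -1.499]
w7 x [-0.023   0.0215] y [-0.015   0.0145] 1361.5
s6 x [-0.022  0.021] y [-0.0145  0.0145] 1241.0
sc6 x [-0.016  0.026] y [-0.0135  0.0145] 1156.25
w7
 plate ((0.5929291844367981, -0.024427980184555054), (0.1998588740825653, 0.14937438070774078), 73.55024719238281) 0.15138393200909706 21225
 rack ((0.5692723393440247, 0.3014534115791321), (0.17897966504096985, 0.0701914131641388), 0.9729386568069458) [454, 0, 58, 139, 4206]
```

View pics/w7.png

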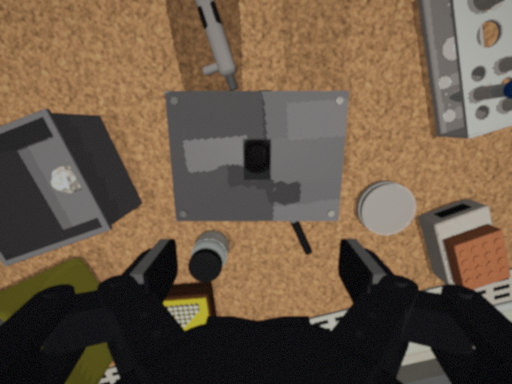

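View pics/rect7.png

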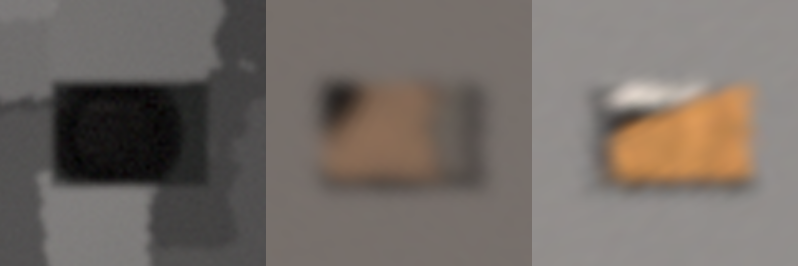

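```bash
python3 - <<'E'
from h import *
tgt([.513,.305,.30],90)
E
```

```text
travel [ 0.02    0.293  -0.1976] dr [-0.2869  0.0017 -0.0017]
```

Call:
play_rows --claw '[0, 0, 0, 0, 0, 0, 0, 0, 0, 0, 0, 0]' --travel '[[0, 0.03, -0.02], [0, 0.065, -0.044], [0, 0.1, -0.067], [0, 0.135, -0.091], [0, 0.17, -0.115], [0, 0.205, -0.138], [0.01, 0.24, -0.162], [0.02, 0.27, -0.182], [0.02, 0.293, -0.198], [0.02, 0.293, -0.198], [0.02, 0.293, -0.198], [0.02, 0.293, -0.198]]' --dr '[[-0.03, 0, 0], [-0.06, 0, 0], [-0.1, 0, 0], [-0.13, 0, 0], [-0.16, 0, 0], [-0.2, 0, 0], [-0.23, 0, 0], [-0.26, 0, 0], [-0.287, 0.002, -0.002], [-0.287, 0.002, -0.002], [-0.287, 0.002, -0.002], [-0.287, 0.002, -0.002]]'

```text
time: 12.2
eef_pos: [0.5131, 0.3041, 0.3002]
tcp_rot: [0.0, 0.707, -0.001, 0.707]
contact_force: [0.6, 0.5, -0.3]
opening: 0.996
```

```bash
python3 - <<'E'
from rect import *
st();d=shot('wrist','w8');W=world(d)
im=d['img'].astype(int);M=(im[...,2]>im[...,0]+50)&(W[...,2]>.11)&(W[...,0]<.54)
for lo in (.122,.126):
    P=W[M&(W[...,2]>lo)];print(len(P),P[:,2].max(),np.median(P[:,2]),cv2.minEnclosingCircle(P[:,:2].astype(np.float32)),P.mean(0),P.min(0),P.max(0))
X,Y,i,zz=rect('w8',(.488,.305),0,.129,.03)
cv2.imwrite('pics/rect8.png',cv2.resize(i[::-1,:,::-1],(480,480)))
E
```

```text
t 12.2 p [0.5131 0.3041 0.3002] x [ 0.    -0.001 -1.   ] jaw 89.9 F [ 0.6   0.5  -0.34] open 0.996 q [ 3.650e-01  6.900e-02  1.699e+00 -1.000e-03  1.373e+00 -1.204e+00]
608 0.4441603593046605 0.13038718649007977 ((0.47425737977027893, 0.30377012491226196), 0.028522178530693054) [0.48573369 0.30516614 0.13498167] [0.44585216 0.28990795 0.12379895] [0.50266262 0.32039552 0.44416036]
606 0.4441603593046605 0.130391210094613 ((0.47425737977027893, 0.30377012491226196), 0.028522178530693054) [0.48577633 0.30514092 0.13501657] [0.44585216 0.28990795 0.12676101] [0.50266262 0.32039552 0.44416036]
```

View pics/w8.png

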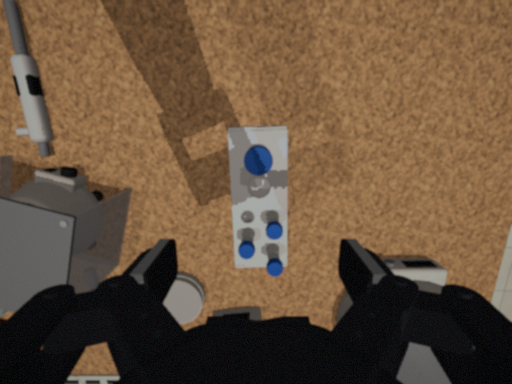

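View pics/rect8.png

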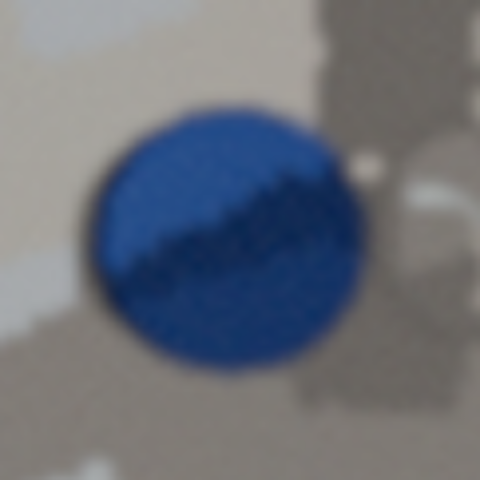

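Call:
play_rows --claw '[0, 0, 0, 0, 0, 0, 0, 0, 0]' --travel '[[0, 0.001, -0.013], [0.03, 0.001, -0.026], [0.07, 0.001, -0.026], [0.11, 0.001, -0.026], [0.145, 0.001, -0.026], [0.175, 0.001, -0.026], [0.195, 0.001, -0.026], [0.202, 0.001, -0.026], [0.202, 0.001, -0.026]]' --dr '[[0, 0, 0], [0, 0, 0], [0, 0, 0], [0, 0, 0], [0, 0, 0], [0, 0, 0], [0, 0, 0], [0, 0, 0], [0, 0, 0]]'

```text
time: 13.15
eef_pos: [0.4866, 0.3043, 0.0975]
tcp_rot: [0.001, 0.708, -0.001, 0.707]
contact_force: [1.0, 0.0, -0.5]
opening: 0.999
```

```bash

python3 - <<'E'
from h import *
st(); shot('wrist','w9'); shot('side','s9'); 
a=cv2.imread('pics/w9.png');b=cv2.imread('pics/s9.png')[230:380,90:290]
cv2.imwrite('pics/c9.png',np.hstack([cv2.resize(a,(400,300)),cv2.resize(b,(400,300))]))
E
```

```text
t 13.15 p [0.4866 0.3043 0.0975] x [-0.002 -0.001 -1.   ] jaw 89.84 F [ 0.97  0.03 -0.45] open 0.999 q [ 3.820e-01  2.150e-01  1.926e+00 -1.000e-03  1.003e+00 -1.185e+00]
```

View pics/c9.png

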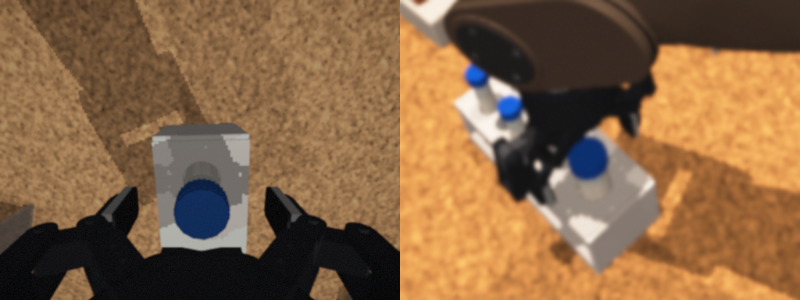

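The big cap (201,208) is centred between the fingers. Gripping, then a small lift.

Call:
play_rows --claw '[200, 200, 200, 200, 200, 200, 200, 200, 200]' --travel '[[0, 0, 0], [0, 0, 0], [0, 0, 0], [0, 0, 0], [0, 0, 0], [0, 0, 0], [0, 0, 0], [0, 0, 0], [0, 0, 0]]' --dr '[[0, 0, 0], [0, 0, 0], [0, 0, 0], [0, 0, 0], [0, 0, 0], [0, 0, 0], [0, 0, 0], [0, 0, 0], [0, 0, 0]]' --force 60

```text
time: 14.15
eef_pos: [0.4888, 0.3053, 0.1007]
tcp_rot: [0.001, 0.706, -0.001, 0.709]
contact_force: [-0.9, -1.0, 5.5]
opening: 0.379
```

```bash

python3 - <<'E'
from rect import *
st(); d=shot('wrist','w10');d=load('w10'); 
for t in ('w9','w10'):
    X,Y,i,zz=rect(t,(.487,.305),0,.129,.03)
    cv2.imwrite('pics/r_%s.png'%t,cv2.resize(i[::-1,:,::-1],(400,400)))
cv2.imwrite('pics/c10.png',np.hstack([cv2.imread('pics/r_w9.png'),cv2.imread('pics/r_w10.png')]))
E
```

```text
t 14.15 p [0.4888 0.3053 0.1007] x [ 0.004  0.001 -1.   ] jaw 89.86 F [-0.9  -1.    5.51] open 0.379 q [ 3.830e-01  2.130e-01  1.922e+00 -1.000e-03  1.003e+00 -1.185e+00]
```

View pics/c10.png

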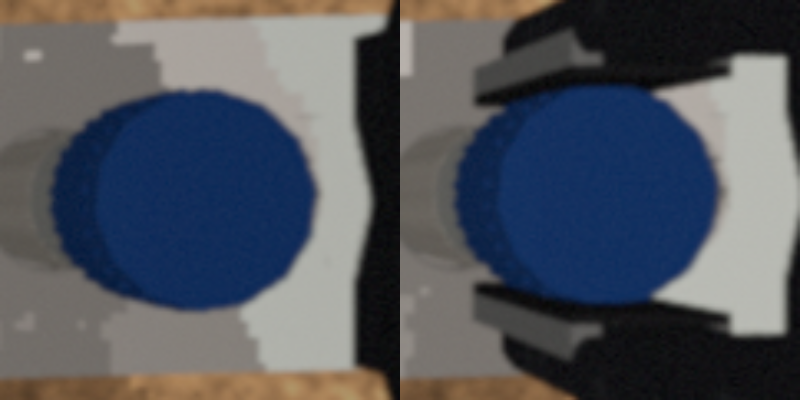

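```bash

python3 - <<'E'
from h import *
for k in range(5):
    vision.read_camera('side'); st()
E
```

```text
t 14.25 p [0.4888 0.3053 0.1007] x [ 0.004  0.001 -1.   ] jaw 89.86 F [ 0.47 -0.02  4.77] open 0.377 q [ 3.830e-01  2.130e-01  1.922e+00 -1.000e-03  1.003e+00 -1.185e+00]
t 14.3 p [0.4888 0.3054 0.1007] x [ 0.004  0.001 -1.   ] jaw 89.86 F [-0.43 -0.12  5.67] open 0.379 q [ 3.830e-01  2.130e-01  1.922e+00 -1.000e-03  1.003e+00 -1.185e+00]
t 14.35 p [0.4888 0.3053 0.1006] x [ 0.004  0.001 -1.   ] jaw 89.85 F [-0.72 -0.73  5.21] open 0.381 q [ 3.830e-01  2.130e-01  1.922e+00 -1.000e-03  1.003e+00 -1.185e+00]
t 14.4 p [0.4888 0.3053 0.1007] x [ 0.004  0.001 -1.   ] jaw 89.86 F [-0.6   0.03  5.31] open 0.378 q [ 3.830e-01  2.130e-01  1.922e+00 -1.000e-03  1.003e+00 -1.185e+00]
t 14.45 p [0.4888 0.3053 0.1007] x [ 0.004  0.001 -1.   ] jaw 89.86 F [ 0.1  -0.91  5.8 ] open 0.378 q [ 3.830e-01  2.130e-01  1.922e+00 -1.000e-03  1.003e+00 -1.185e+00]
```

Call:
play_rows --claw '[200, 200, 200, 200, 200, 200, 200, 200, 200, 200, 200, 200]' --travel '[[-0.01, 0, 0], [-0.025, 0, 0], [-0.045, 0, 0], [-0.065, 0, 0], [-0.085, 0, 0], [-0.105, 0, 0], [-0.13, 0, 0], [-0.15, 0, 0], [-0.17, 0, 0], [-0.18, 0, 0], [-0.18, 0, 0], [-0.18, 0, 0]]' --dr '[[0, 0, 0], [0, 0, 0], [0, 0, 0], [0, 0, 0], [0, 0, 0], [0, 0, 0], [0, 0, 0], [0, 0, 0], [0, 0, 0], [0, 0, 0], [0, 0, 0], [0, 0, 0]]'

```text
time: 15.65
eef_pos: [0.4877, 0.305, 0.2799]
tcp_rot: [0.001, 0.706, -0.001, 0.708]
contact_force: [-0.1, 0.6, -0.8]
opening: 0.38
```

```bash

python3 - <<'E'
from h import *
for k in ('wrist','side','scene'): shot(k,k+'11')
st()
a=cv2.imread('pics/scene11.png')[80:270,240:440];b=cv2.imread('pics/side11.png')[180:380,90:340]
cv2.imwrite('pics/c11.png',np.hstack([cv2.resize(a,(400,380)),cv2.resize(b,(400,380))]))
tgt([.5935,-.0243,.282],73.6)
E
```

```text
t 15.8 p [0.4874 0.3049 0.279 ] x [ 0.001 -0.    -1.   ] jaw 89.86 F [-0.76 -0.16 -1.12] open 0.379 q [ 0.383  0.032  1.776 -0.     1.332 -1.185]
travel [-0.0029 -0.3289  0.1069] dr [ 2.837e-01  1.300e-03 -2.000e-04]
```

View pics/c11.png

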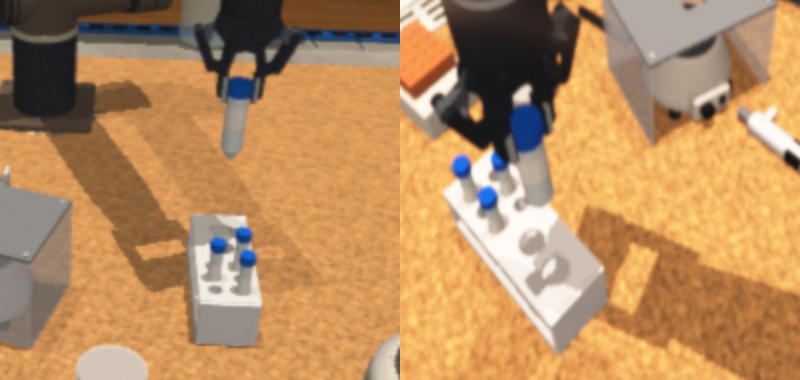

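```bash
cat > tilt.py <<'E'
from h import *
import sys
def tilt(tag,p):
    d=load(tag);W=world(d);dd=np.linalg.norm(W[...,:2]-np.array(p)[:2],axis=-1)
    im=d['img'].astype(int)
    M=(dd<.03)&(W[...,2]>p[2]-.09)&(W[...,2]<p[2]+.0)&(im.max(-1)>70)
    C=np.linalg.inv(d['world_to_cam'])[:3,3]; 
    rows=[]
    for z0 in np.arange(p[2]-.068,p[2]-.01,.01):
        S=M&(abs(W[...,2]-z0)<.006); P=W[S]
        if len(P)<8: continue
        # lateral direction horizontally perpendicular to view; use midrange
        v=np.array(p)[:2]-C[:2];v/=np.linalg.norm(v);l=np.array([-v[1],v[0]])
        a=(P[:,:2]-np.array(p)[:2])@l;b=(P[:,:2]-np.array(p)[:2])@v
        rows.append((z0-p[2],(np.percentile(a,3)+np.percentile(a,97))/2,np.percentile(a,97)-np.percentile(a,3),np.percentile(b,10),len(P)))
    r=np.array(rows);print(tag,'lat dir',l.round(2),'view',v.round(2));print((r*1000).round(1))
    print(' lat slope deg',np.degrees(np.polyfit(r[:,0],r[:,1],1)[0]).round(2),'view slope',np.degrees(np.polyfit(r[:,0],r[:,3],1)[0]).round(2))
if __name__=='__main__':
    tilt('scene11',[.4874,.3049,.279]);tilt('side11',[.4874,.3049,.279])
E
python3 tilt.py
```

```text
scene11 lat dir [-0.13 -0.99] view [-0.99  0.13]
[[-6.80e+01  2.70e+00  2.64e+01 -1.61e+01  3.40e+04]
 [-5.80e+01  1.20e+00  2.60e+01 -1.66e+01  4.30e+04]
 [-4.80e+01  2.10e+00  2.70e+01 -1.63e+01  4.60e+04]
 [-3.80e+01  9.00e-01  2.61e+01 -1.55e+01  4.20e+04]
 [-2.80e+01  2.10e+00  2.70e+01 -1.68e+01  4.50e+04]
 [-1.80e+01  1.30e+00  2.76e+01 -1.59e+01  4.50e+04]]
 lat slope deg -0.92 view slope 0.14
side11 lat dir [0.43 0.9 ] view [ 0.9  -0.43]
[[-6.80e+01 -2.00e-01  2.55e+01 -1.41e+01  4.10e+04]
 [-5.80e+01 -6.00e-01  2.66e+01 -1.45e+01  8.40e+04]
 [-4.80e+01 -7.00e-01  2.62e+01 -1.44e+01  8.50e+04]
 [-3.80e+01 -7.00e-01  2.60e+01 -1.46e+01  8.60e+04]
 [-2.80e+01 -7.00e-01  2.68e+01 -1.46e+01  8.50e+04]
 [-1.80e+01 -9.00e-01  2.67e+01 -1.48e+01  9.00e+04]]
 lat slope deg -0.64 view slope -0.62
```

View pics/wrist11.png

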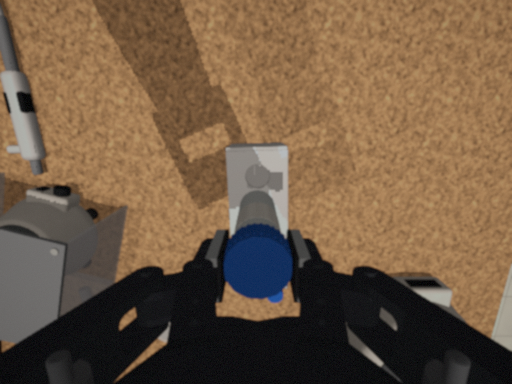

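The tube is out of the rack and upright within about 1°, with its foot at ≈0.19. Carrying it above the slot.

Call:
play_rows --claw '[200, 200, 200, 200, 200, 200, 200, 200, 200, 200, 200, 200, 200, 200, 200, 200, 200]' --travel '[[-0.002, -0.01, 0.003], [-0.003, -0.03, 0.01], [-0.003, -0.055, 0.018], [-0.003, -0.08, 0.026], [-0.003, -0.11, 0.036], [-0.003, -0.14, 0.046], [-0.003, -0.17, 0.055], [-0.003, -0.2, 0.065], [-0.003, -0.23, 0.075], [-0.003, -0.26, 0.084], [-0.003, -0.285, 0.093], [-0.003, -0.305, 0.099], [-0.003, -0.32, 0.104], [-0.003, -0.329, 0.107], [-0.003, -0.329, 0.107], [-0.003, -0.329, 0.107], [-0.003, -0.329, 0.107]]' --dr '[[0.01, 0, 0], [0.03, 0, 0], [0.05, 0, 0], [0.07, 0, 0], [0.1, 0, 0], [0.12, 0, 0], [0.15, 0, 0], [0.17, 0, 0], [0.2, 0, 0], [0.22, 0, 0], [0.25, 0, 0], [0.27, 0, 0], [0.284, 0, 0], [0.284, 0, 0], [0.284, 0, 0], [0.284, 0, 0], [0.284, 0, 0]]'

```text
time: 17.5
eef_pos: [0.5934, -0.0235, 0.2821]
tcp_rot: [0.101, 0.7, -0.1, 0.7]
contact_force: [0.8, -0.3, 0.2]
opening: 0.382
```

```bash

python3 - <<'E'
from h import *
st();tgt([.5935,-.0243,.242],73.6)
E
```

```text
t 17.5 p [ 0.5934 -0.0235  0.2821] x [ 0.001  0.    -1.   ] jaw 73.65 F [ 0.76 -0.28  0.25] open 0.382 q [-2.110e-01  7.300e-02  1.728e+00  1.000e-03  1.340e+00 -1.496e+00]
travel [ 0.0401 -0.0007  0.0003] dr [ 0.0009  0.001  -0.0006]
```

Lower to foot ≈ 0.157 (7 mm above the plate) and look.

Call:
play_rows --claw '[200, 200, 200, 200, 200, 200]' --travel '[[0.01, -0.001, 0], [0.025, -0.001, 0], [0.035, -0.001, 0], [0.038, -0.001, 0], [0.038, -0.001, 0], [0.038, -0.001, 0]]' --dr '[[0, 0, 0], [0, 0, 0], [0, 0, 0], [0, 0, 0], [0, 0, 0], [0, 0, 0]]'

```text
time: 18.1
eef_pos: [0.5933, -0.0245, 0.2443]
tcp_rot: [0.101, 0.699, -0.1, 0.7]
contact_force: [-0.0, 0.8, -0.0]
opening: 0.377
```

```bash

python3 - <<'E'
from rect import *
import tilt
for k in ('wrist','side','scene'): shot(k,k+'12')
st(); p=ctrl.get_state()['eef_pos']
tilt.tilt('scene12',p);tilt.tilt('side12',p)
crop('scene12',180,290,130,220,5,'sc12');crop('side12',205,335,110,210,5,'sd12')
a=cv2.resize(cv2.imread('pics/sc12.png'),(400,327));b=cv2.resize(cv2.imread('pics/sd12.png'),(400,327))
cv2.imwrite('pics/c12.png',np.hstack([a,b]))
E
```

```text
t 18.25 p [ 0.5936 -0.0246  0.2449] x [ 0.002 -0.    -1.   ] jaw 73.65 F [-0.43  0.57 -0.74] open 0.377 q [-2.120e-01  9.800e-02  1.769e+00  1.000e-03  1.272e+00 -1.498e+00]
scene12 lat dir [ 0.18 -0.98] view [-0.98 -0.18]
[[-6.80e+01  1.40e+00  2.64e+01 -1.41e+01  3.60e+04]
 [-5.80e+01  1.10e+00  2.67e+01 -1.51e+01  4.30e+04]
 [-4.80e+01  8.00e-01  2.66e+01 -1.51e+01  4.30e+04]
 [-3.80e+01  3.00e-01  2.63e+01 -1.56e+01  4.20e+04]
 [-2.80e+01  1.20e+00  2.87e+01 -1.65e+01  4.90e+04]
 [-1.80e+01  2.20e+00  2.60e+01 -1.44e+01  4.20e+04]]
 lat slope deg 0.64 view slope -1.05
side12 lat dir [0.74 0.67] view [ 0.67 -0.74]
[[-6.80e+01 -1.10e+00  2.59e+01 -1.47e+01  3.50e+04]
 [-5.80e+01 -9.00e-01  2.57e+01 -1.46e+01  5.30e+04]
 [-4.80e+01 -7.00e-01  2.56e+01 -1.47e+01  5.40e+04]
 [-3.80e+01 -5.00e-01  2.53e+01 -1.53e+01  5.30e+04]
 [-2.80e+01 -1.30e+00  2.72e+01 -1.55e+01  6.00e+04]
 [-1.80e+01 -1.10e+00  2.69e+01 -1.52e+01  6.10e+04]]
 lat slope deg -0.18 view slope -1.0
```

View pics/c12.png

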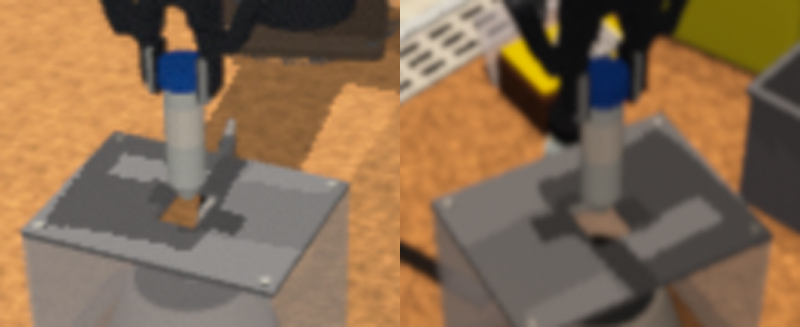

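View pics/wrist12.png

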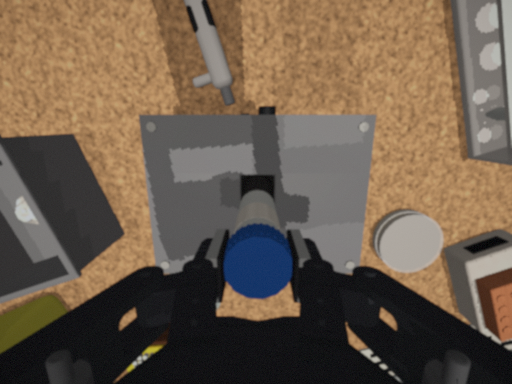

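The slot (cols 241–275, centre 258) lines up with the tube axis (~258) in the wrist view. Starting the insertion.

Call:
play_rows --claw '[200, 200, 200, 200, 200, 200, 200]' --travel '[[0.008, 0, 0], [0.016, 0, 0], [0.022, 0, 0], [0.027, 0, 0], [0.032, 0, 0], [0.032, 0, 0], [0.032, 0, 0]]' --dr '[[0, 0, 0], [0, 0, 0], [0, 0, 0], [0, 0, 0], [0, 0, 0], [0, 0, 0], [0, 0, 0]]'

```text
time: 18.95
eef_pos: [0.5936, -0.0246, 0.2128]
tcp_rot: [0.101, 0.699, -0.1, 0.701]
contact_force: [0.1, 0.3, -1.8]
opening: 0.38
```

```bash

python3 - <<'E'
from rect import *
for k in ('wrist','side','scene'): shot(k,k+'13')
st(); crop('scene13',180,290,130,220,5,'sc12');crop('side13',205,335,110,210,5,'sd12')
a=cv2.resize(cv2.imread('pics/sc12.png'),(400,327));b=cv2.resize(cv2.imread('pics/sd12.png'),(400,327))
cv2.imwrite('pics/c13.png',np.hstack([a,b]))
E
```

```text
t 19.1 p [ 0.5939 -0.0246  0.2134] x [ 0.003 -0.    -1.   ] jaw 73.65 F [ 0.74  0.27 -0.84] open 0.376 q [-2.120e-01  1.240e-01  1.800e+00  1.000e-03  1.215e+00 -1.498e+00]
```

View pics/c13.png

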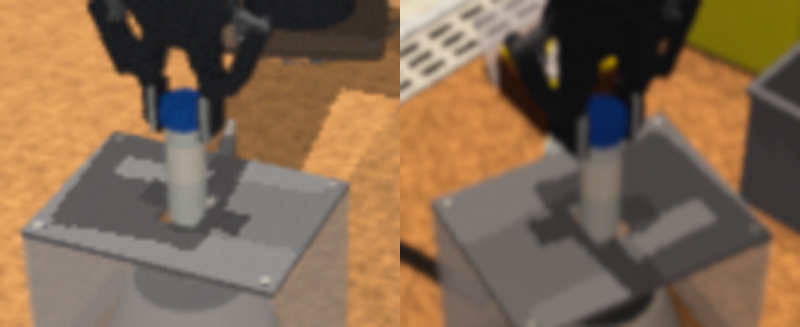

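It's entering with no contact force. Continue to just above the cup floor.

Call:
play_rows --claw '[200, 200, 200, 200, 200, 200, 200]' --travel '[[0.005, 0, 0], [0.01, 0, 0], [0.015, 0, 0], [0.02, 0, 0], [0.025, 0, 0], [0.025, 0, 0], [0.025, 0, 0]]' --dr '[[0, 0, 0], [0, 0, 0], [0, 0, 0], [0, 0, 0], [0, 0, 0], [0, 0, 0], [0, 0, 0]]'

```text
time: 19.8
eef_pos: [0.5939, -0.0246, 0.1882]
tcp_rot: [0.101, 0.699, -0.1, 0.701]
contact_force: [0.2, 0.2, -1.3]
opening: 0.382
```

```bash

python3 - <<'E'
from rect import *
for k in ('side','scene'): shot(k,k+'14')
st(); crop('scene14',180,290,130,250,5,'sc12');crop('side14',205,335,110,240,5,'sd12')
a=cv2.resize(cv2.imread('pics/sc12.png'),(400,436));b=cv2.resize(cv2.imread('pics/sd12.png'),(400,436))
cv2.imwrite('pics/c14.png',np.hstack([a,b]))
E
```

```text
t 19.9 p [ 0.5942 -0.0247  0.1887] x [ 0.004 -0.    -1.   ] jaw 73.65 F [ 0.15 -0.54 -0.2 ] open 0.382 q [-2.120e-01  1.480e-01  1.820e+00  1.000e-03  1.170e+00 -1.498e+00]
```

View pics/c14.png

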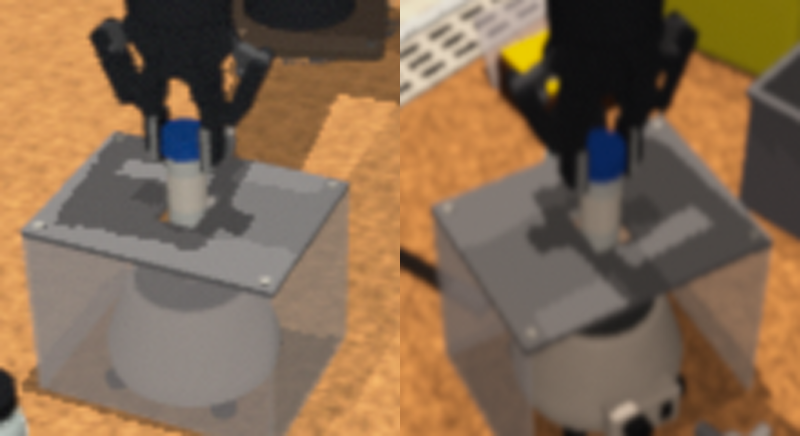

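Call:
play_rows --claw '[200, 200, 200, 200, 200, 200]' --travel '[[0.004, 0, 0], [0.007, 0, 0], [0.01, 0, 0], [0.01, 0, 0], [0.01, 0, 0], [0.01, 0, 0]]' --dr '[[0, 0, 0], [0, 0, 0], [0, 0, 0], [0, 0, 0], [0, 0, 0], [0, 0, 0]]'

```text
time: 20.5
eef_pos: [0.5947, -0.0248, 0.1795]
tcp_rot: [0.101, 0.698, -0.101, 0.702]
contact_force: [0.6, 0.6, 3.3]
opening: 0.377
```

```bash

python3 - <<'E'
from rect import *
for k in range(4):
    vision.read_camera('side');st()
E
```

```text
t 20.55 p [ 0.5946 -0.0248  0.1793] x [ 0.005 -0.001 -1.   ] jaw 73.65 F [-0.5   0.5   3.04] open 0.383 q [-2.120e-01  1.570e-01  1.828e+00  1.000e-03  1.152e+00 -1.498e+00]
t 20.6 p [ 0.5946 -0.0247  0.1793] x [ 0.005 -0.001 -1.   ] jaw 73.65 F [ 0.44 -0.28  4.  ] open 0.376 q [-2.120e-01  1.570e-01  1.828e+00  1.000e-03  1.152e+00 -1.498e+00]
t 20.65 p [ 0.5945 -0.0247  0.1792] x [ 0.005 -0.    -1.   ] jaw 73.65 F [-0.21 -0.93  4.56] open 0.376 q [-2.120e-01  1.570e-01  1.828e+00  1.000e-03  1.152e+00 -1.498e+00]
t 20.7 p [ 0.5945 -0.0247  0.1791] x [ 0.005 -0.    -1.   ] jaw 73.65 F [ 0.09 -0.39  4.35] open 0.379 q [-2.120e-01  1.570e-01  1.828e+00  1.000e-03  1.152e+00 -1.498e+00]
```

Call:
play_rows --claw '[200, 200, 200, 200, 200, 200]' --travel '[[0.002, 0, 0], [0.004, 0, 0], [0.006, 0, 0], [0.006, 0, 0], [0.006, 0, 0], [0.006, 0, 0]]' --dr '[[0, 0, 0], [0, 0, 0], [0, 0, 0], [0, 0, 0], [0, 0, 0], [0, 0, 0]]'

```text
time: 21.3
eef_pos: [0.5955, -0.025, 0.1751]
tcp_rot: [0.1, 0.697, -0.101, 0.703]
contact_force: [-1.2, -0.3, 9.2]
opening: 0.373
```

```bash

python3 - <<'E'
from rect import *
for k in range(5):
    vision.read_camera('side');st()
E
```

```text
t 21.35 p [ 0.5955 -0.025   0.1751] x [ 0.007 -0.001 -1.   ] jaw 73.65 F [-0.67 -0.62  9.98] open 0.381 q [-0.212  0.162  1.83   0.     1.142 -1.498]
t 21.4 p [ 0.5955 -0.025   0.1751] x [ 0.007 -0.001 -1.   ] jaw 73.65 F [-1.23 -0.16  9.9 ] open 0.376 q [-0.212  0.162  1.83   0.     1.142 -1.498]
t 21.45 p [ 0.5955 -0.025   0.1751] x [ 0.008 -0.001 -1.   ] jaw 73.65 F [-1.11  1.07  9.59] open 0.376 q [-0.212  0.162  1.83   0.     1.142 -1.498]
t 21.5 p [ 0.5955 -0.025   0.1751] x [ 0.007 -0.001 -1.   ] jaw 73.66 F [-0.8   0.21  9.3 ] open 0.381 q [-0.212  0.162  1.83   0.     1.142 -1.498]
t 21.55 p [ 0.5955 -0.025   0.1751] x [ 0.008 -0.001 -1.   ] jaw 73.65 F [-1.72  0.18  8.68] open 0.38 q [-0.212  0.162  1.83   0.     1.142 -1.498]
```

```bash

python3 - <<'E'
from rect import *
for k in ('side','scene'): shot(k,k+'15')
st(); 
crop('scene15',80,380,130,300,4,'sc12');crop('side15',205,335,110,240,5,'sd12')
a=cv2.resize(cv2.imread('pics/sc12.png'),(500,283));b=cv2.resize(cv2.imread('pics/sd12.png'),(283,283))
cv2.imwrite('pics/c15.png',np.hstack([a,b]))
import tilt;p=ctrl.get_state()['eef_pos']
for t in('scene15','side15'):
    d=load(t);W=world(d);im=d['img'].astype(int)
    M=(im[...,2]>im[...,0]+60)&(np.linalg.norm(W[...,:2]-p[:2],axis=-1)<.03)&(W[...,2]>.17)&(W[...,2]<.23);print(t,'cap zmax',np.percentile(W[M][:,2],98))
E
python3 m.py side15 | grep -E 'blue|blob'
```

```text
t 21.65 p [ 0.5955 -0.025   0.1751] x [ 0.007 -0.001 -1.   ] jaw 73.65 F [-0.86 -0.04  8.75] open 0.378 q [-0.212  0.162  1.83   0.     1.142 -1.498]
scene15 cap zmax 0.20443452370149218
side15 cap zmax 0.20666735483273
 blob [263, 168, 13, 10, 101] [ 0.586  -0.0168  0.1702] [ 0.578 -0.029  0.159] [ 0.602 -0.007  0.184]
 blue [147, 258, 10, 11, 87] topz 0.1351 c 0.6009 0.2894 r 0.0103 79
 blue [123, 262, 10, 11, 85] topz 0.1362 c 0.6256 0.3267 r 0.0099 74
 blue [139, 278, 11, 12, 102] topz 0.1361 c 0.5741 0.3249 r 0.0105 88
```

View pics/c15.png

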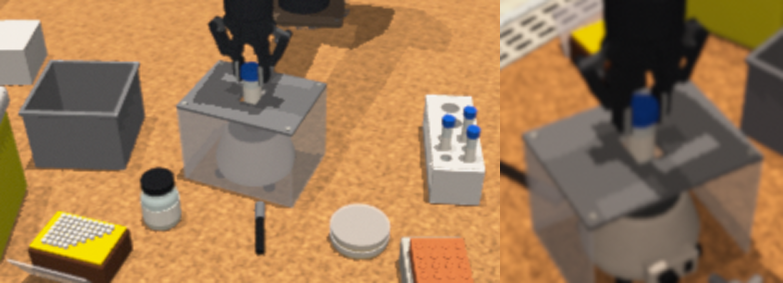

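The tube stands upright through the slot, with the cap top at about 0.204–0.207 m (0.2035 expected fully down) and a steady push of about 9 N. The small tubes haven't moved. Handing in.

```bash
python3 -c "
from plant import ctrl
print(ctrl.sign_off())"
```

```text
the job is handed in; nothing more can be done
None
```

I put both wipes in the discard bin. I then took the big tube out of the rack, passed it foot first through the slot, and pressed it into the mixer cup. I handed the job in at about 21.7 s with the tube still gripped at 60 N.

Last checks:
- **Press:** the push on the cup held steady at about 9 N, above the 6.5 N needed for fully down. The tool stayed at a height of 0.1751 m.
- **Depth:** the cap top measured 0.204 m in the scene view and 0.207 m in the side view. Fully down should read 0.2035 m, so the side view is about 3 mm high. I trust the force and tool height more than that reading.
- **Upright:** the tube was within about 1° of vertical when I measured it just above the slot. After pressing I only judged it from the pictures, where it still looked straight. The tool had tipped about 0.4°.
- **Rest of the bench:** the small tubes measured where they were before, and nothing else visible in the final pictures had moved. I last saw both wipes in the bin right after dropping the second one; they can't be seen in the final pictures.

No check failed.

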